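Load battery cells into the compression test box

TASK

Lift the paddle latch and swing the clear lid of the test box right open, past upright; turn the clamp knob free and draw the sliding pressure plate back, then stand every battery cell from the table upright in the channel, side by side with their broad faces towards the plates. When they are all in, slide the plate up so that the row is snug against the fixed end plate with no gaps, lock the plate with the knob, and shut the lid until it latches. Leave everything else on the table where it is.

Things in the scene. Friction and masses are not known exactly. Their poses are not given: they have to be found in the camera images.
- testbox: Fixed cream test box, 182 (x) x 310 (y) x 94 mm high, walls 6, clear lid. Origin: centre of its underside; x from the latch side to the hinge side, y along the cell channel. In its frame (mm): inside floor z 8; channel centre line x -12 between two guides 72 apart, 12 high; fixed end plate at the -y end, face at y -139, top z 60, 90 wide. Latch shroud outside the -x wall: 36 wide, out to x -140.
- lid (a joint): Lid angle, rad: 0 shut, grows as its latch-side edge rises, stop at 2.0. Stiff hinge (0.75 N m), 0.4 kg: it stays where it is left. A hidden pawl holds it shut until the paddle is lifted past about 0.3 rad. Pressed home with some 10 N near its latch-side edge, the sprung pawl snaps in by itself.
- lid_hinge (a point): Middle of the lid's hinge line, at (91, 0, 94) mm in the box's frame; the line runs along the box's y. This frame turns with the lid: the lid reaches 184 mm along its -x, 155 mm either way along y, underside at z 0, top at z 6 (rim 8). The paddle juts out at the middle of the free edge: push the lid some 80 mm to the side of the middle.
- lid_edge (a point): Middle of the lid's free edge (latch side), 184 mm from the hinge line, at half the lid's thickness; turns with the lid.
- paddle (a joint): Paddle angle relative to the lid, rad: 0 down flat (sprung, pawl in), grows as its outer end is lifted, stop at 0.7. 1 to 3 N to lift at the grip point; at its stop, the same pull swings the lid up (about 6 N).
- paddle_grip (a point): Grip point of the black paddle handle, a flat bar 44 mm wide (its y), 8 mm thick, jutting out over the latch side; 20 mm from its outer end. Pinch it across the 44 mm from above; it pivots between the fingers. Its pivot line is parallel to the hinge line, 64 mm along this frame's +x; in the lid_hinge frame it lies at x -177, z 11 mm. Frame turns with the paddle.
- carriage (a joint): Position of the aluminium sliding pressure plate, m: 0 drawn fully back (box +y), grows towards the fixed end plate, stop at 0.155. Gap between its face and the end plate's face = 0.192 - value. Slides with 2 N when the knob is free (drag it by the knob); held against 25 N when locked.
- plate_face (a point): Middle of the sliding plate's face (looks to the box's -y), 30 mm above the channel floor; plate 90 mm wide, its top 47 mm above the channel floor. The knob's axis is 62 mm behind it (+y).
- knob (a joint): Clamp knob on the sliding plate, rad: 0 free, 1.4 fully locked; clockwise seen from above increases it. Bites from about 0.8. About 0.15 N m to turn; stays where left.
- knob_grip (a point): Middle of the black knob's grip bar: 56 mm long (this frame's y), 12 mm wide (its x), 20 mm high; 68 mm above the channel floor (z 76 in the box). At knob value 0 the bar points along the channel. Frame turns with the knob. With the knob locked, open the fingers no wider than 60 mm here, to clear cells and plate.
- cell1_center (a point): Centre of battery cell 1 (half-way up its body): a plain grey prismatic cell, 60 mm wide (its x), 40 mm thick (its y), 50 mm tall, with two 6 mm high terminal studs on top; about 0.35 kg, standing upright on the table. All cells are alike; between two and four are present. Grip it across its 60 mm width.
- cell2_center (a point): Centre of battery cell 2 (half-way up its body): a plain grey prismatic cell, 60 mm wide (its x), 40 mm thick (its y), 50 mm tall, with two 6 mm high terminal studs on top; about 0.35 kg, standing upright on the table. All cells are alike; between two and four are present. Grip it across its 60 mm width.
- cell3_center (a point): Centre of battery cell 3 (half-way up its body): a plain grey prismatic cell, 60 mm wide (its x), 40 mm thick (its y), 50 mm tall, with two 6 mm high terminal studs on top; about 0.35 kg, standing upright on the table. All cells are alike; between two and four are present. Grip it across its 60 mm width.
- cell4_center (a point): Centre of battery cell 4 (half-way up its body): a plain grey prismatic cell, 60 mm wide (its x), 40 mm thick (its y), 50 mm tall, with two 6 mm high terminal studs on top; about 0.35 kg, standing upright on the table. All cells are alike; between two and four are present. Grip it across its 60 mm width.
- tape: Bystander: roll of white tape lying flat among the cells, 48 mm across, 12 mm high. Not part of the job. Origin at its underside or axis.
- driver: Bystander: screwdriver, 170 mm, lying on the table. Not part of the job. Origin at its underside or axis.
- multimeter: Bystander: grey handheld meter lying on its back, 160 x 78 x 36 mm. Not part of the job. Origin at its underside or axis.
- alcohol: Bystander: white bottle, 60 mm across, 150 mm tall. Not part of the job. Origin at its underside or axis.
- spares: Bystander: open grey parts tray, 120 x 160 x 50 mm. Not part of the job. Origin at its underside or axis.
- spanner: Bystander: steel spanner, 160 mm, lying on the table. Not part of the job. Origin at its underside or axis.
- mug: Bystander: white mug, 80 mm across, 90 mm tall. Not part of the job. Origin at its underside or axis.
Things that resemble listed ones, but are neither listed nor needed, are in the scene too. Leave any blue or brown look-alike of the part that bears cell1_center alone.

How it is judged:
By the outcome, as a careful person would: the job done as asked, in the order asked, and still so for the second after the job is handed in, with the robot touching nothing.
Of cell1, cell2, cell3, cell4 only 2 to 4 are there at a start; the rules pass over those that are not, and their reading is None.
At some moment in a run one of cell1, cell2, cell3, cell4 may be knocked a few centimetres aside while the robot is not near it.
It also fails if it takes over 210 s, if anything falls off the work surface, if the arm or the gripper's body presses on something with over 40 N, if the wrist force passes 120 N, or if a joint passes its speed limit or range.

ROBOT

A 6-joint arm with a two-finger parallel gripper is mounted at the origin on the work surface. World frame = base frame: x ahead of the robot, y to its left, z up, the work surface at z = 0. Lengths are in m, angles in degrees, forces in N, time in s.
With the tool pointing down it reaches from about 0.4 to 0.825 m from the base axis. Payload 7 kg.
Tool frame: the origin (TCP) lies midway between the tips of the shut fingers; the grasp point (between the pads) lies 19 mm behind it; z points along the fingers, x is the direction in which the jaws open and shut, and the axes are right-handed (so a half turn about z gives the same grasp; the last joint's range is limited). The gripper opens to 88 mm and grips with 3 to 60 N. Pads are 19 mm wide; open, the fingers measure 130 mm over their backs; the gripper's body (78 mm by 193 mm) begins 47 mm behind the grasp point.
Start: joints at [82.684, 20.546, 0.682, 0, -70.136, -16.507], TCP at [0.273, 0.617, 0.203] pointing down, gripper open.
Joint ranges: [-176.03, 176.03], [-82.01, 121.73], [-58.28, 71.71], [-173.87, 95.51], [-174.79, -0.11], [-173.66, 173.66]. Speed limits (degrees/s): [136.94, 136.94, 172.46, 180, 180, 180].

INTERFACE

Orientations are given as [roll, pitch, yaw] about the fixed x, y, z axes, in that order (R = Rz(yaw) Ry(pitch) Rx(roll)).
In Python, from plant import * gives the robot as it stands. The module is installed in compiled form; this text tells all that it offers.
- The arm moves only by the shell command python3 -m pendant 'ROWS' [OPENING]. ROWS is JSON, a list that holds one entry, the list of rows, each a list of 6 numbers: the shift along the world's x, y, z in mm, then the turn, a rotation vector about the world's x, y, z in degrees. A call has 1 to 10 rows; each row is the pose to reach, as a shift and turn from the pose commanded when the call began; what a row does not reach only later rows make up. A row lasts 1/8 s, in which the tool goes at most 62.5 mm and 10.7 degrees, less where a joint would pass 70% of its speed; a pose out of reach is approached as far as the arm can. A call with a gripper value outside its range is refused whole. OPENING is the closure, from -1 (fully open) to 1 (shut), set as the call begins (- or left out, the last holds). The fingers move at their own pace and stop on an object; the grip force is fixed at half the most. Time passes only in rows, so rows that repeat a pose let the fingers close. It gives the time, the measured TCP pose, the force and the opening at its end, in the units of the state.
- get_obs(): the state, without advancing time (a new reading comes with each control period).
- snapshot(name): name is "side" or "top"; returns a dict with "pixels" (384x512x3 uint8, red, green, blue), "depth" (384x512 float32, m along the optical axis (not along the pixel's ray), 0 where there is no reading), "fx", "fy", "cx", "cy" (pixels), "pose" (4x4, takes a point from camera to world coordinates). Camera axes: x right, y down, z forward; pixel columns grow to the right and rows downward; lengths in m; the calibration is good to about 2 mm. A picture is of the moment at which its call begins.
- close_job(): hands the job in, once; it reports no verdict.
The state is a dict: "clock": time; "joint_pos": joint angles; "qvel": joint speeds; "tau": joint torques, N m; "tool_pos": TCP position; "orientation": TCP orientation; "force": force on the tool from outside, world axes, zero at the start; "moment": the same for the moment, N m; "opening": finger opening in m.
Only numpy, scipy, OpenCV 4.12 (cv2) and the standard library are available. Lean on these libraries where they do the work, as an engineer would, in place of code of your own. Each camera call takes 0.05 s, during which the arm holds its last target. There are 200 camera calls.

## Working session

There is one attempt and no reset: what is moved stays moved. The work goes in short steps, Python scripts to look and compute and a shell command to move; the robot and the scene stay as the last step left them, time stands still between calls to the robot, and variables do not carry over. Pictures are saved under pics/ and viewed, about 12 in all and at most 16, crops included, and the job is handed in when it is done.

```bash
mkdir -p pics; cat > h.py <<'E'
from plant import *
import numpy as np, cv2
def snap(n,f=None):
    s=snapshot(n)
    if f: cv2.imwrite('pics/'+f,cv2.cvtColor(s['pixels'],cv2.COLOR_RGB2BGR))
    d=s['depth'];v,u=np.mgrid[:384,:512]
    P=np.stack([(u-s['cx'])/s['fx']*d,(v-s['cy'])/s['fy']*d,d,np.ones_like(d)],-1)@s['pose'].T
    P=P[...,:3];P[d==0]=np.nan
    return s,P
E
python3 - <<'E'
from h import *
for n in('top','side'):
    s,P=snap(n,n+'1.png');np.savez(n+'1.npz',P=P,c=s['pixels']);print(n,s['fx'],s['pose'].round(3).tolist())
o=get_obs();print(o)
E
```

```text
top 450.11256979562273 [[0.022, -0.983, 0.184, 0.236], [-1.0, -0.024, -0.007, 0.028], [0.012, -0.184, -0.983, 1.473], [0.0, 0.0, 0.0, 1.0]]
side 347.0549380000202 [[0.863, -0.246, 0.441, -0.042], [-0.505, -0.419, 0.754, -0.924], [-0.001, -0.874, -0.486, 0.69], [0.0, 0.0, 0.0, 1.0]]
{'clock': 0.1, 'joint_pos': array([ 8.26819707e+01,  2.05882341e+01,  6.38822706e-01, -1.75340106e-02,
       -7.01355866e+01, -1.65058986e+01]), 'qvel': array([-0.00145488,  0.00851011,  0.12734796,  0.13546927,  0.02417535,
       -0.06140951]), 'tau': array([-2.54813829e-03, -5.84162772e+01,  2.93746394e+01,  7.01556042e+00,
        1.00891685e-02, -5.57724218e-05]), 'tool_pos': array([0.27249999, 0.61703431, 0.20250532]), 'orientation': array([-1.79991653e+02, -8.61788455e-02, -1.13829904e+02]), 'force': array([-0.473226  , -1.48038117,  0.49024088]), 'moment': array([-0.00828292,  0.00810878, -0.03095845]), 'opening': 0.08783791600746406}
```

View pics/top1.png

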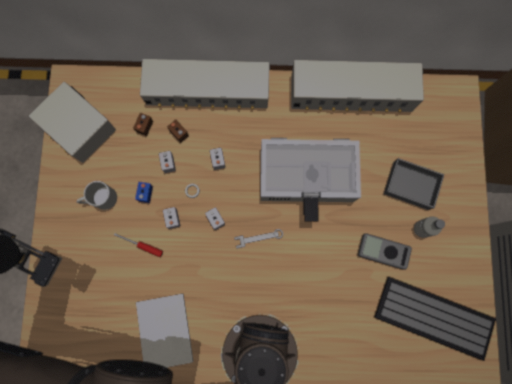

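View pics/side1.png

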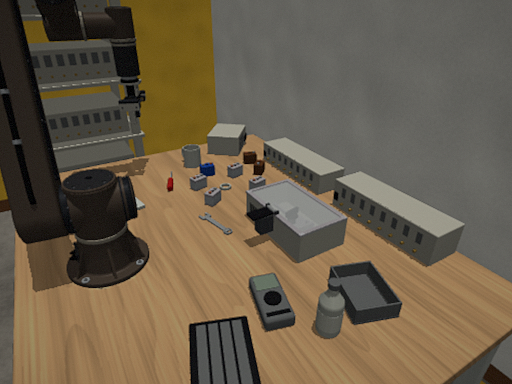

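The top view shows four grey cells at px (167,161), (217,158), (171,218) and (215,219). The tape is at (192,190), the brown and blue look-alikes at (143,124), (178,131) and (144,192), and the box around (310,170) with its paddle at (311,207). Next I'll measure these.

```bash
python3 - <<'E'
from h import *
z=np.load('top1.npz');P=z['P'];c=z['c']
print('table z',np.nanmedian(P[280:320,220:230,2]), np.nanmedian(P[225:232,180:200,2]))
def rect(m,name):
    q=P[m][:,:2].astype(np.float32)*1000
    r=cv2.minAreaRect(q);b=cv2.boxPoints(r);print(name,len(q),np.round(r[0],1),np.round(r[1],1),round(r[2],1),'z',np.nanpercentile(P[m][:,2],[5,50,95]).round(3))
for i,(u,v) in enumerate([(167,161),(217,158),(171,218),(215,219),(144,192)]):
    m=np.zeros((384,512),bool);m[v-16:v+17,u-14:u+15]=1
    m&=(P[...,2]>.038)&(P[...,2]<.062); rect(m,'cell%d'%(i+1))
m=np.zeros((384,512),bool);m[130:205,250:370]=1;m&=(P[...,2]>.085)&(P[...,2]<.11);rect(m,'box')
m=np.zeros((384,512),bool);m[203:230,295:325]=1;m&=(P[...,2]>.085)&(P[...,2]<.13);rect(m,'paddle')
m=np.zeros((384,512),bool);m[150:195,265:355]=1
print('inside heights');print((P[140:205:4,262:362:7,2]*1000).round())
im=cv2.cvtColor(c,cv2.COLOR_RGB2BGR)
cr=cv2.resize(im[130:235,250:370],None,fx=5,fy=5,interpolation=cv2.INTER_CUBIC)
cv2.imwrite('pics/box1.png',cr)
for (u,v) in [(192,190),(258,239)]:
    print(P[v-8:v+9:4,u-8:u+9:4].reshape(-1,3)[12].round(3))
E
```

```text
table z -0.00023804562663931605 -0.0003998756646673707
cell1 232 [601.3 316.7] [62.6 41.1] 13.2 z [0.043 0.049 0.056]
cell2 224 [615.7 151.4] [60.3 39.7] 13.1 z [0.044 0.05  0.056]
cell3 245 [415.1 292.1] [60.7 41.5] 14.5 z [0.043 0.05  0.055]
cell4 239 [416.2 151.1] [61.9 39.6] 31.8 z [0.044 0.05  0.056]
cell5 241 [497.4 385.7] [41.6 60.7] 81.7 z [0.043 0.05  0.056]
box 5760 [ 565.8 -148.2] [217.3 310.3] 0.9 z [0.095 0.101 0.106]
paddle 267 [ 433.1 -149. ] [57.2 43.5] 0.5 z [0.104 0.108 0.113]
inside heights
[[100. 101. 103. 105. 101.  99.  95. 105.  99. 101. 101. 101. 103. 109.
   -0.]
 [102.  95.  97. 104.  99. 103. 101. 101. 100.  99. 105.  97.  99. 105.
   -2.]
 [ 99. 103.  98. 105.  96.  95.  91. 102. 102. 101. 101. 104. 100. 102.
   -1.]
 [102. 100.  98. 102. 104. 104. 102.  98. 101. 101. 103. 103. 101. 101.
   -5.]
 [101. 101.  94. 101.  93.  99.  98.  98. 106.  99.  97. 101.  96. 103.
   -2.]
 [ 98. 104.  99. 107. 106.  99.  96. 100. 101. 101. 101. 102.  99. 104.
    1.]
 [101. 100.  96. 100. 104. 102.  99. 101.  97.  95.  99.  99.  98. 100.
    1.]
 [102. 106. 104.  99. 102. 100.  98. 100. 101. 101. 102. 101.  94. 102.
   -3.]
 [103.  98. 104.  99.  97.  94. 102. 101.  99. 103. 104. 102. 100.  94.
    1.]
 [ 98. 103. 102. 103.  96.  96. 102. 106. 102.  98. 102. 102. 102.  99.
   -0.]
 [ 99. 100.  nan  96. 103. 107. 106. 100.  97. 103. 100.  99.  98.  96.
    2.]
 [102. 100. 100.  93. 104. 102. 104.  98.  99. 103. 103. 102. 106.  98.
    0.]
 [106.  96.  94. 101.  98. 100. 100. 101. 100.  96.  98.  96.  94.  99.
  102.]
 [ 99. 100. 102. 100. 105.  97. 104. 104. 110. 100. 102. 101.  98. 100.
  101.]
 [ 93. 103. 100. 103. 101. 102. 103. 104. 110.  97.  99. 101. 104. 103.
  102.]
 [  8.  12.  17.  13.  14.  19. 113. 110.  31.  27.  33.  32.  41.  30.
    1.]
 [  1.  -2.  -2.  -1.  -1.   1. 105. 110.   5.   7.  -0.   4.   2.   1.
    2.]]
[ 0.513  0.233 -0.002]
[0.354 0.01  0.009]
```

View pics/box1.png

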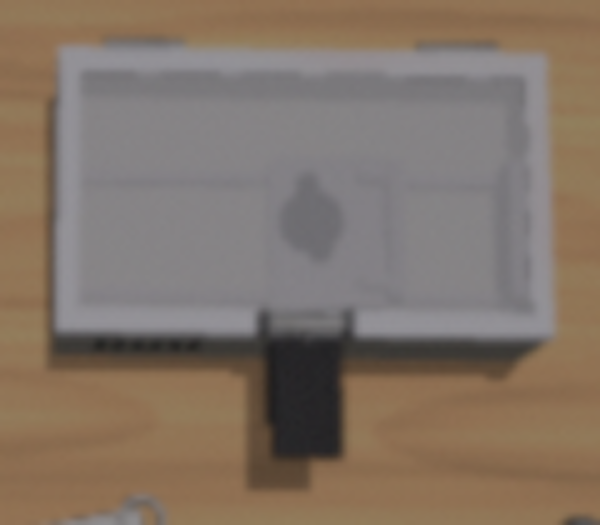

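```bash
cat >> h.py <<'E'
def plane(s,m,z):
    v,u=np.nonzero(m);r=np.stack([(u-s['cx'])/s['fx'],(v-s['cy'])/s['fy'],np.ones(len(u))],-1)@s['pose'][:3,:3].T
    t=s['pose'][:3,3];return ((t+r*((z-t[2])/r[:,2])[:,None])[:,:2]*1000).astype(np.float32)
def rect(q):
    r=cv2.minAreaRect(q);b=cv2.boxPoints(r);e=b[1]-b[0];f=b[2]-b[1]
    if np.linalg.norm(f)>np.linalg.norm(e):e,f=f,e
    a=np.degrees(np.arctan2(e[1],e[0]))%180
    return np.round([*r[0],np.linalg.norm(e),np.linalg.norm(f),a],1)  # cx,cy,long,short,angle of long
def zone(u,v,w,h):
    m=np.zeros((384,512),bool);m[v-h:v+h+1,u-w:u+w+1]=1;return m
def cells(s,P,uv,z=.05):
    for u,v in uv:
        m=zone(u,v,15,17)&(P[...,2]>z-.015)&(P[...,2]<z+.02)
        k,l,st,_=cv2.connectedComponentsWithStats(m.astype(np.uint8));j=1+np.argmax(st[1:,4])
        print('cell',(u,v),rect(plane(s,l==j,z)))
E
python3 - <<'E'
from h import *
s,P=snap('top')
cells(s,P,[(167,161),(217,158),(171,218),(215,219),(144,192)])
m=zone(310,170,60,37)&(P[...,2]>.08)&(P[...,2]<.12)
for sub,n in((m&(np.arange(384)[:,None]<190),'upper'),(m,'all')):print(n,rect(plane(s,sub,.1)))
q=plane(s,m,.1)
for y in(-250,-220,-80,-50):
    w=abs(q[:,1]-y)<12;print(y,q[w,0].min(),q[w,0].max())
for x in(520,580,640):
    w=abs(q[:,0]-x)<12;print(x,q[w,1].min(),q[w,1].max())
p=zone(311,210,14,17)&(P[...,2]>.08)&(P[...,2]<.13)
print('paddle',rect(plane(s,p&(np.arange(384)[:,None]>200),.108)))
E
```

```text
cell (167, 161) [599.3 314.7  63.2  41.7  14.4]
cell (217, 158) [613.3 150.7  64.1  39.7  13.2]
cell (171, 218) [414.4 290.3  61.3  41.4  14.6]
cell (215, 219) [415.7 150.8  60.7  39.7  31.5]
cell (144, 192) [495.6 383.5  61.4  43.6 173.2]
upper [ 589.5 -148.2  310.   168.4   91.2]
all [ 560.7 -148.   310.4  223.5   90.6]
-250 482.85706 673.4801
-220 482.09396 673.1465
-80 481.81186 668.98224
-50 481.04984 668.7327
520 -303.5857 5.559013
580 -301.82385 6.825843
640 -299.84213 8.0448065
paddle [ 435.8 -149.    61.9   43.1    1.4]
```

```bash
python3 -m pendant '[[[208,-617,0,0,0,25],[208,-617,0,0,0,25],[208,-617,0,0,0,25],[208,-617,0,0,0,25],[208,-617,0,0,0,25],[208,-617,0,0,0,25],[208,-617,0,0,0,25],[208,-617,0,0,0,25],[208,-617,0,0,0,25],[155,-767,0,0,0,25]]]' -1
python3 - <<'E'
from h import *
o=get_obs();print(o['tool_pos'],o['orientation'],o['joint_pos'])
E
```

```text
clock: 1.4
tool_pos: [0.4465, 0.0204, 0.2032]
orientation: [180.0, -0.0, -88.8]
force: [1.6, -0.4, -0.1]
opening: 0.0876
[0.44646398 0.02035112 0.20320814] [ 1.79998330e+02 -1.97657373e-02 -8.88419131e+01] [ 2.80404490e+01 -1.57761257e+00 -2.65576375e+01  1.86146764e-02
 -6.50304028e+01  6.31097781e+01]
```

```bash
python3 -m pendant '[[[-18,-170,0,0,0,0],[-18,-170,0,0,0,0],[-18,-170,0,0,0,0],[-18,-170,-60,0,0,0],[-18,-170,-60,0,0,0],[-18,-170,-60,0,0,0]]]'
python3 - <<'E'
from h import *
s,P=snap('side','s2.png')
im=cv2.imread('pics/s2.png')[150:300,170:370];cv2.imwrite('pics/s2c.png',cv2.resize(im,None,fx=4,fy=4,interpolation=cv2.INTER_CUBIC))
E
```

```text
clock: 2.15
tool_pos: [0.4287, -0.1477, 0.1448]
orientation: [-180.0, -0.0, -88.8]
force: [-0.0, -0.1, 0.0]
opening: 0.0876
```

View pics/s2c.png

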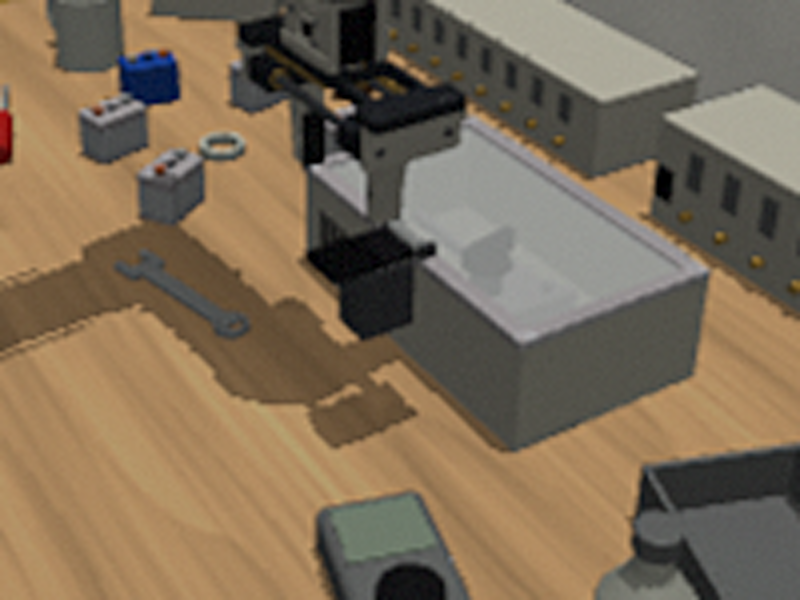

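The gripper straddles the paddle at crop (365,258), fingers either side. I'll go down and grip it.

```bash
python3 -m pendant '[[[0,-2,-30,0,0,0],[0,-2,-56,0,0,0],[0,-2,-56,0,0,0]]]'
python3 -m pendant '[[[0,0,0,0,0,0],[0,0,0,0,0,0],[0,0,0,0,0,0],[0,0,0,0,0,0],[0,0,0,0,0,0],[0,0,0,0,0,0]]]' 1
python3 - <<'E'
import numpy as np
def g(t,p):
    x=-177*np.cos(t)+11*np.sin(t)-64*np.cos(t+p);z=177*np.sin(t)+11*np.cos(t)+64*np.sin(t+p);return x+241,z-11
for t,p in[(0,.2),(0,.4),(0,.6),(0,.7)]+[(a,.7) for a in np.arange(.1,1.95,.1)]:print(round(t,2),p,np.round(g(t,p)))
E
```

```text
clock: 2.58
tool_pos: [0.4279, -0.1492, 0.0877]
orientation: [180.0, -0.0, -88.7]
force: [-0.7, 0.4, 1.6]
opening: 0.0876
clock: 3.32
tool_pos: [0.4278, -0.1498, 0.0874]
orientation: [180.0, -0.0, -88.8]
force: [0.2, -0.5, -0.2]
opening: 0.0329
0 0.2 [ 1. 13.]
0 0.4 [ 5. 25.]
0 0.6 [11. 36.]
0 0.7 [15. 41.]
0.1 0.7 [21. 64.]
0.2 0.7 [30. 85.]
0.3 0.7 [ 41. 106.]
0.4 0.7 [ 53. 125.]
0.5 0.7 [ 68. 143.]
0.6 0.7 [ 84. 160.]
0.7 0.7 [102. 175.]
0.8 0.7 [121. 187.]
0.9 0.7 [141. 198.]
1.0 0.7 [163. 207.]
1.1 0.7 [185. 214.]
1.2 0.7 [208. 219.]
1.3 0.7 [231. 221.]
1.4 0.7 [254. 221.]
1.5 0.7 [277. 218.]
1.6 0.7 [300. 213.]
1.7 0.7 [322. 206.]
1.8 0.7 [343. 197.]
1.9 0.7 [363. 186.]
```

```bash
python3 -m pendant '[[[0,0,0,0,0,0],[0,0,0,0,0,0]]]'
python3 - <<'E'
from h import *
s,P=snap('side','s3.png')
im=cv2.imread('pics/s3.png')[160:280,190:350];cv2.imwrite('pics/s3c.png',cv2.resize(im,None,fx=5,fy=5,interpolation=cv2.INTER_CUBIC))
E
```

```text
clock: 3.58
tool_pos: [0.4277, -0.1497, 0.0873]
orientation: [180.0, -0.0, -88.8]
force: [-0.2, -0.3, -0.1]
opening: 0.0132
```

View pics/s3c.png

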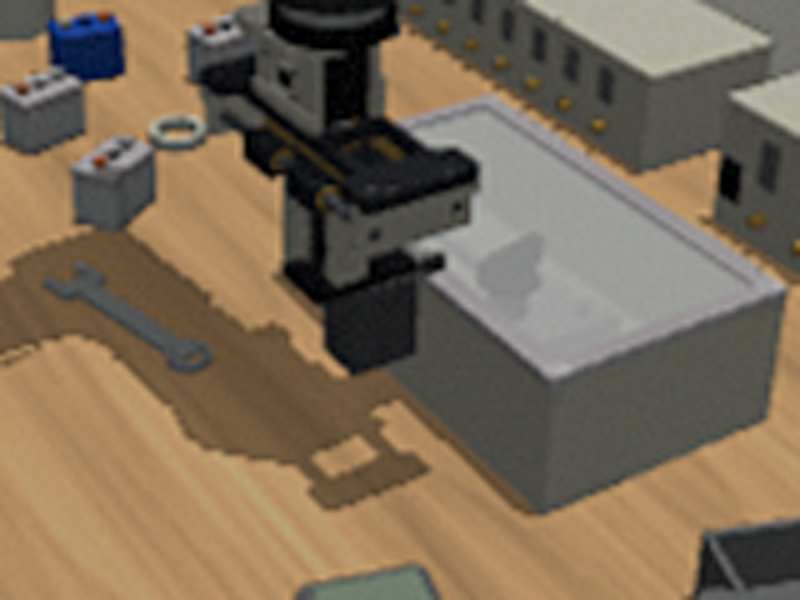

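```bash
python3 - <<'E'
from h import *
s,P=snap('side');o=get_obs();print(o['tool_pos'],o['opening'])
T=np.linalg.inv(s['pose'])
def pr(p):
    q=T@np.r_[p,1];return np.round([s['fx']*q[0]/q[2]+s['cx'],s['fy']*q[1]/q[2]+s['cy'],q[2]],2)
for n,p in dict(tip=o['tool_pos'],grip=(.429,-.15,.105),pend=(.409,-.172,.109),pend2=(.409,-.128,.109),piv=(.49,-.172,.109)).items():
    q=pr(p);u,v=int(q[0]),int(q[1]);print(n,q,'crop',(q[:2]-[190,160])*5,P[v,u].round(3))
# black points near the paddle
c=s['pixels'].astype(int);m=zone(265,210,18,20)&(c.max(-1)<60)
print((P[195:235:3,248:284:4]*1000).round()[...,:].tolist())
E
```

```text
[ 0.4277935  -0.14971411  0.08735105] 0.005600769601798257
tip [255.63 219.56   1.08] crop [328.15 297.8 ] [ 0.415 -0.167  0.103]
grip [256.05 214.74   1.08] crop [330.25 273.7 ] [ 0.416 -0.172  0.124]
pend [254.15 218.86   1.05] crop [320.75 294.3 ] [ 0.411 -0.167  0.109]
pend2 [246.92 212.12   1.08] crop [284.6 260.6] [ 0.405 -0.129  0.111]
piv [276.41 211.59   1.08] crop [432.05 257.95] [ 0.487 -0.174  0.114]
[[[389.0, -171.0, 197.0], [396.0, -181.0, 200.0], [408.0, -184.0, 198.0], [399.0, -220.0, 218.0], [407.0, -228.0, 220.0], [416.0, -233.0, 220.0], [425.0, -239.0, 220.0], [436.0, -243.0, 219.0], [449.0, -244.0, 216.0]], [[388.0, -172.0, 188.0], [393.0, -187.0, 194.0], [406.0, -186.0, 190.0], [390.0, -234.0, 218.0], [398.0, -241.0, 220.0], [410.0, -243.0, 217.0], [421.0, -246.0, 215.0], [437.0, -242.0, 209.0], [450.0, -243.0, 205.0]], [[482.0, -8.0, 66.0], [390.0, -191.0, 187.0], [397.0, -201.0, 190.0], [390.0, -234.0, 209.0], [396.0, -245.0, 213.0], [410.0, -244.0, 208.0], [424.0, -242.0, 203.0], [442.0, -236.0, 194.0], [456.0, -236.0, 190.0]], [[481.0, -9.0, 55.0], [417.0, -1
[... 1578 characters left out ...]
 -163.0, 61.0], [482.0, -161.0, 55.0], [481.0, -185.0, 69.0], [484.0, -203.0, 79.0]], [[446.0, -69.0, 0.0], [457.0, -78.0, 2.0], [434.0, -143.0, 49.0], [436.0, -163.0, 60.0], [452.0, -162.0, 54.0], [466.0, -164.0, 51.0], [482.0, -163.0, 44.0], [485.0, -180.0, 53.0], [484.0, -204.0, 68.0]], [[438.0, -83.0, -1.0], [449.0, -92.0, 0.0], [436.0, -139.0, 34.0], [436.0, -163.0, 49.0], [452.0, -162.0, 43.0], [467.0, -163.0, 38.0], [484.0, -160.0, 30.0], [485.0, -181.0, 42.0], [483.0, -205.0, 58.0]], [[429.0, -99.0, 0.0], [440.0, -107.0, 1.0], [452.0, -112.0, -0.0], [435.0, -165.0, 39.0], [474.0, -128.0, 1.0], [484.0, -138.0, 4.0], [484.0, -161.0, 18.0], [483.0, -185.0, 34.0], [484.0, -205.0, 46.0]]]
```

```bash
python3 -m pendant '[[[0,0,0,0,0,0],[0,0,0,0,0,0],[0,0,0,0,0,0],[0,0,0,0,0,0],[0,0,0,0,0,0],[0,0,0,0,0,0],[0,0,0,0,0,0],[0,0,0,0,0,0],[0,0,0,0,0,0],[0,0,0,0,0,0]]]' -1
python3 - <<'E'
from h import *
o=get_obs();print(o['tool_pos'],o['opening'])
for n in('side','top'):
    s,P=snap(n,n+'4.png')
    m=(P[...,0]>.412)&(P[...,0]<.425)&(P[...,1]>-.23)&(P[...,1]<-.07)&(P[...,2]>.06)&(P[...,2]<.2)
    q=P[m]*1000;q=q[np.argsort(q[:,1])]
    for y in range(-230,-70,8):
        w=q[abs(q[:,1]-y-4)<4]
        if len(w):print(n,y+4,len(w),w[:,2].min().round(),w[:,2].max().round())
im=cv2.imread('pics/side4.png')[160:280,190:350];cv2.imwrite('pics/s4c.png',cv2.resize(im,None,fx=5,fy=5,interpolation=cv2.INTER_CUBIC))
E
```

```text
clock: 4.92
tool_pos: [0.4278, -0.1497, 0.0874]
orientation: [-180.0, -0.0, -88.8]
force: [0.2, -0.2, -0.7]
opening: 0.0872
[ 0.42779007 -0.14972242  0.08736748] 0.08722545529077606
side -218 2 153.0 159.0
side -210 26 116.0 155.0
side -202 14 111.0 152.0
side -194 10 111.0 145.0
side -170 8 103.0 111.0
side -162 5 108.0 110.0
side -154 7 109.0 110.0
side -146 7 107.0 111.0
side -138 5 108.0 110.0
side -130 4 107.0 110.0
side -122 1 108.0 108.0
side -106 37 109.0 187.0
side -98 36 110.0 190.0
side -90 13 118.0 166.0
side -82 3 147.0 159.0
```

View pics/s4c.png

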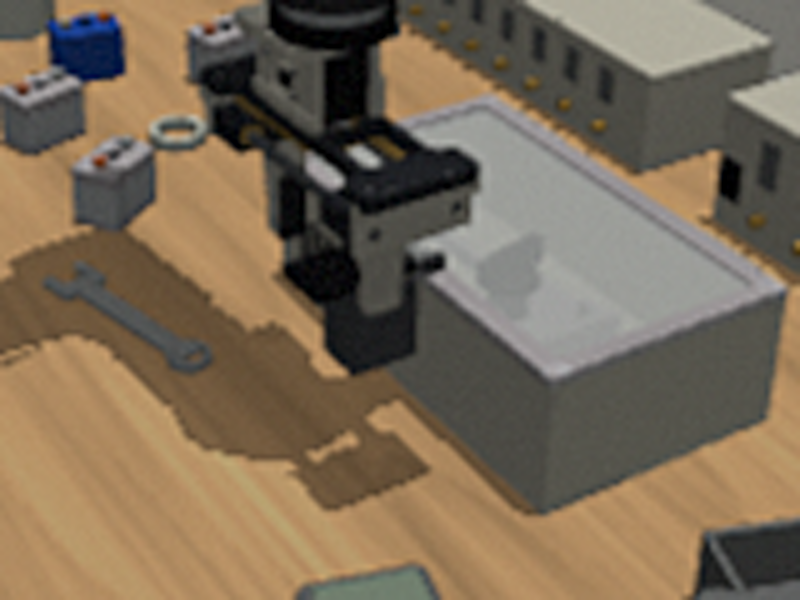

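The depth shows fingertips at z≈110 while the TCP reads 87, so the real tips sit about 22 mm above the reported TCP. The fingers closed above the paddle. I'll go lower.

```bash
python3 -m pendant '[[[0,0,-10,0,0,0],[0,0,-20,0,0,0],[0,0,-20,0,0,0]]]'
python3 -m pendant '[[[0,0,0,0,0,0],[0,0,0,0,0,0],[0,0,0,0,0,0],[0,0,0,0,0,0],[0,0,0,0,0,0],[0,0,0,0,0,0],[0,0,0,0,0,0],[0,0,0,0,0,0]]]' 1
```

```text
clock: 5.4
tool_pos: [0.4268, -0.1498, 0.0661]
orientation: [179.9, -0.0, -88.8]
force: [-0.5, -0.2, -0.6]
opening: 0.0879
clock: 6.4
tool_pos: [0.4275, -0.1479, 0.0671]
orientation: [-180.0, 0.2, -88.9]
force: [-2.4, 14.1, 3.2]
opening: 0.0436
```

```bash
python3 -m pendant '[[[1,2,13,0,0,0],[5,2,25,0,0,0],[11,2,36,0,0,0],[15,2,41,0,0,0],[21,2,60,0,0,0],[25,2,75,0,0,0],[30,3,86,0,0,0],[41,3,106,0,0,0],[41,3,106,0,0,0]]]'
python3 - <<'E'
from h import *
s,P=snap('side','s5.png')
im=cv2.imread('pics/s5.png')[120:280,170:370];cv2.imwrite('pics/s5c.png',cv2.resize(im,None,fx=4,fy=4,interpolation=cv2.INTER_CUBIC))
E
```

```text
clock: 7.52
tool_pos: [0.4678, -0.147, 0.1746]
orientation: [179.9, -0.0, -88.8]
force: [-8.3, 3.9, 5.2]
opening: 0.0432
```

View pics/s5c.png

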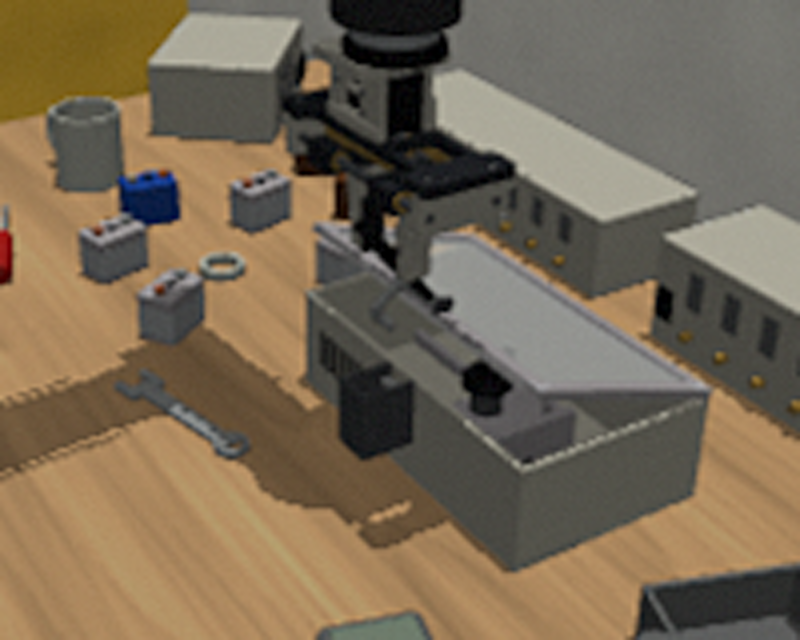

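```bash
python3 -m pendant '[[[12,0,19,0,0,0],[27,0,37,0,0,0],[43,1,54,0,0,0],[61,1,69,0,0,0],[80,2,81,0,0,0],[100,2,92,0,0,0],[122,2,101,0,0,0],[144,3,108,0,0,0],[167,3,113,0,0,0],[190,4,115,0,0,0]]]'
python3 -m pendant '[[[23,0,0,0,0,0],[46,1,-3,0,0,0],[69,1,-8,0,0,0],[91,2,-15,0,0,0],[110,2,-23,0,0,0],[110,2,-23,0,0,0]]]'
python3 - <<'E'
from h import *
s,P=snap('side','s6.png')
im=cv2.imread('pics/s6.png')[90:280,170:400];cv2.imwrite('pics/s6c.png',cv2.resize(im,None,fx=3.4,fy=3.1,interpolation=cv2.INTER_CUBIC))
E
```

```text
clock: 8.82
tool_pos: [0.6602, -0.1436, 0.2898]
orientation: [-179.9, -0.1, -88.8]
force: [0.3, 0.0, -0.4]
opening: 0.0196
clock: 9.57
tool_pos: [0.7696, -0.1413, 0.264]
orientation: [179.9, -0.0, -88.8]
force: [-0.9, 0.1, 0.0]
opening: 0.0005
```

View pics/s6c.png

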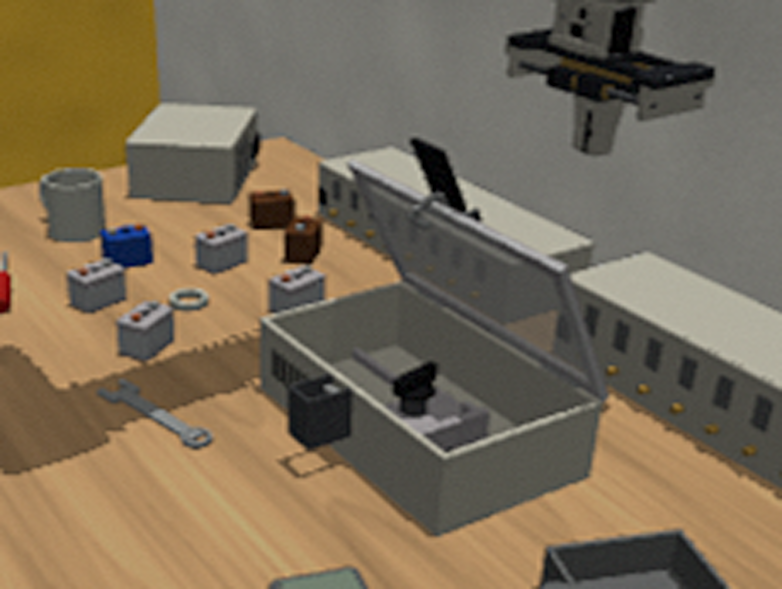

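Paddle slipped loose at about 1 rad. The lid stays partly open at crop (470,220). I'll push it the rest of the way with closed fingers from the latch side, 80 mm off-centre.

```bash
python3 -m pendant '[[[0,0,60,0,0,0],[0,0,90,0,0,0],[-60,10,90,0,0,-10],[-250,70,90,0,0,-90],[-250,70,90,0,0,-90],[-250,70,90,0,0,-90],[-250,70,90,0,0,-90],[-250,70,90,0,0,-90],[-250,70,90,0,0,-90],[-250,70,90,0,0,-90]]]'
python3 - <<'E'
from h import *
s,P=snap('side')
for y in(-230,-68):
    m=(abs(P[...,1]-y/1000)<.008)&(P[...,2]>.11)&(P[...,0]>.5)&(P[...,0]<.72)&(P[...,2]<.3)
    q=P[m]*1000;f=np.polyfit(q[:,0],q[:,2],1);print(y,len(q),'lo',q[np.argmin(q[:,2])].round(),'hi',q[np.argmax(q[:,2])].round(),'angle',np.pi-np.arctan(-f[0])if 0 else np.arctan(-f[0]))
E
```

```text
clock: 10.88
tool_pos: [0.5183, -0.0712, 0.357]
orientation: [-180.0, 0.2, -174.4]
force: [-0.3, -0.2, 1.2]
opening: 0.0003
-230 120 lo [ 658. -234.  110.] hi [ 591. -224.  266.] angle 1.1413035931578543
-68 82 lo [658. -67. 110.] hi [589. -72. 267.] angle 1.1407334506044309
```

```bash
python3 -m pendant '[[[0,0,-60,0,0,-4],[0,0,-120,0,0,-4],[0,0,-131,0,0,-4],[30,0,-131,0,0,-4],[60,0,-131,0,0,-4],[80,0,-131,0,0,-4],[95,0,-131,0,0,-4],[110,0,-131,0,0,-4],[125,0,-131,0,0,-4],[140,0,-131,0,0,-4]]]'
python3 -m pendant '[[[12,0,0,0,0,0],[24,0,0,0,0,0],[34,0,0,0,0,0],[34,0,0,0,0,0]]]'
python3 -m pendant '[[[-60,0,0,0,0,0],[-120,0,0,0,0,0],[-120,0,60,0,0,0],[-180,0,120,0,0,0],[-240,0,120,0,0,0],[-280,100,120,0,0,0],[-280,100,120,0,0,0]]]'
python3 - <<'E'
from h import *
s,P=snap('side','s7.png')
for y in(-230,-68):
    m=(abs(P[...,1]-y/1000)<.008)&(P[...,2]>.11)&(P[...,0]>.6)&(P[...,0]<.76)&(P[...,2]<.29)
    q=P[m]*1000;f=np.polyfit(q[:,2],q[:,0],1);print(y,len(q),'lo',q[np.argmin(q[:,2])].round(),'hi',q[np.argmax(q[:,2])].round(),'angle',np.pi/2+np.arctan(f[0]))
s,P=snap('top','t7.png');np.savez('t7.npz',P=P)
im=cv2.imread('pics/t7.png')[130:235,250:370];cv2.imwrite('pics/t7c.png',cv2.resize(im,None,fx=5,fy=5,interpolation=cv2.INTER_CUBIC))
E
```

```text
clock: 12.18
tool_pos: [0.66, -0.0712, 0.2281]
orientation: [-180.0, 0.2, -177.9]
force: [-4.8, 0.5, 4.1]
opening: 0.0006
clock: 12.68
tool_pos: [0.6938, -0.0707, 0.2236]
orientation: [-180.0, 0.0, -178.0]
force: [-0.3, 0.3, -0.3]
opening: 0.0003
clock: 13.55
tool_pos: [0.4122, 0.0302, 0.3457]
orientation: [179.9, 0.3, -178.1]
force: [1.3, 0.8, 0.6]
opening: 0.0004
-230 214 lo [ 672. -229.  111.] hi [ 715. -234.  271.] angle 1.8507845092834982
-68 155 lo [670. -75. 110.] hi [715. -64. 271.] angle 1.8511898947423748
```

View pics/t7c.png

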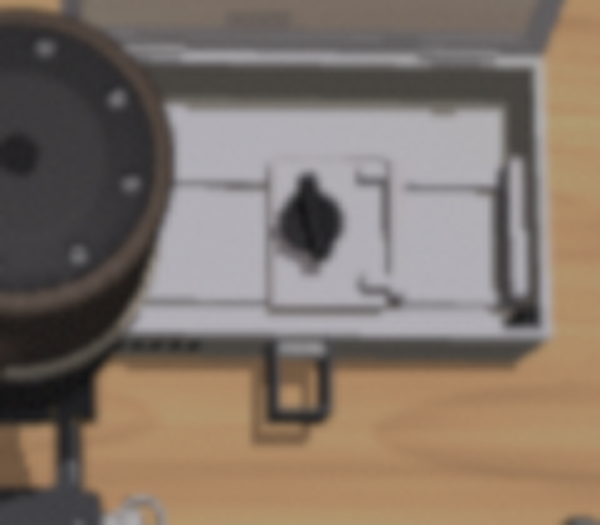

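The lid is open at 1.85 rad. The knob is at crop (312,222), px (312,174), with its bar nearly across the channel, so it's locked.

```bash
python3 - <<'E'
from h import *
P=np.load('t7.npz')['P'];s,_=snap('top')
c=s['pixels'].astype(int)
m=zone(312,174,12,13)&(P[...,2]>.074)&(P[...,2]<.1)
print('knob(depth)',m.sum(),rect(plane(s,m,.086)),np.nanmedian(P[m][:,2]))
m2=zone(312,174,9,12)&(c.max(-1)<75)
print('knob(dark)',m2.sum(),rect(plane(s,m2,.08)),c[174,312])
# plate top (z 55) face edge ; endplate
m=zone(322,174,10,18)&(P[...,2]>.046)&(P[...,2]<.062);print('plate',rect(plane(s,m,.055)))
m=zone(353,174,6,18)&(P[...,2]>.052)&(P[...,2]<.07);print('endpl',rect(plane(s,m,.060)))
print((P[174,295:358:3,2]*1000).round())
E
```

```text
knob(depth) 74 [ 561.7 -156.4   56.2   13.1   10.1] 0.08470590967037617
knob(dark) 122 [ 559.9 -157.    44.1   33.9  154.4] [40 38 40]
plate [ 562.6 -196.8   86.5   42.2  179.6]
endpl [ 570.2 -292.1  112.5   15.1    0.9]
[10.  7. 10. 35. 68. 67. 90. 71. 33. 41. 37. 51. 12.  6.  9.  7.  5. 15.
 16. 65. 68.]
```

```bash
python3 -m pendant '[[[50,-62,0,0,0,-10],[100,-124,-60,0,0,-20],[150,-186,-120,0,0,-82],[150,-186,-180,0,0,-82],[150,-186,-200,0,0,-82],[150,-186,-200,0,0,-82],[150,-186,-200,0,0,-82],[150,-186,-200,0,0,-82],[150,-186,-200,0,0,-82],[150,-186,-200,0,0,-82]]]' -0.364
python3 -m pendant '[[[0,0,0,0,0,0],[0,0,0,0,0,0]]]'
```

```text
clock: 14.95
tool_pos: [0.5631, -0.1574, 0.1443]
orientation: [180.0, 0.0, 100.1]
force: [0.2, -0.2, -0.3]
opening: 0.06
clock: 15.2
tool_pos: [0.5629, -0.1568, 0.1445]
orientation: [180.0, 0.0, 100.0]
force: [-0.5, 0.9, 0.1]
opening: 0.0599
```

```bash
python3 -m pendant '[[[-1,0,-50,0,0,0],[-1,0,-80,0,0,0],[-1,0,-94,0,0,0],[-1,0,-94,0,0,0]]]'
python3 -m pendant '[[[0,0,0,0,0,0],[0,0,0,0,0,0],[0,0,0,0,0,0],[0,0,0,0,0,0],[0,0,0,0,0,0],[0,0,0,0,0,0],[0,0,0,0,0,0]]]' 1
```

```text
clock: 15.7
tool_pos: [0.5616, -0.1567, 0.05]
orientation: [-179.9, 0.0, 100.0]
force: [0.1, 0.3, 1.2]
opening: 0.0598
clock: 16.58
tool_pos: [0.5616, -0.156, 0.0504]
orientation: [-180.0, -0.0, 100.0]
force: [-1.0, 4.8, 3.2]
opening: 0.0114
```

```bash
python3 -m pendant '[[[0,1,0,0,0,10],[0,1,0,0,0,20],[0,1,0,0,0,30],[0,1,0,0,0,40],[0,1,0,0,0,50],[0,1,0,0,0,60],[0,1,0,0,0,70],[0,1,0,0,0,80],[0,1,0,0,0,82],[0,1,0,0,0,82]]]'
python3 -m pendant '[[[0,20,0,0,0,-1],[-1,40,0,0,0,-1],[-1,60,0,0,0,-1],[-2,80,0,0,0,-1],[-2,100,0,0,0,-1],[-3,120,0,0,0,-1],[-3,126,0,0,0,-1],[-3,126,0,0,0,-1]]]'
```

```text
clock: 17.82
tool_pos: [0.5626, -0.1558, 0.0505]
orientation: [-180.0, 0.1, -178.2]
force: [3.8, -2.4, -2.0]
opening: 0.0112
clock: 18.82
tool_pos: [0.5612, -0.0313, 0.0505]
orientation: [-179.8, 0.2, -179.1]
force: [13.9, -15.7, -10.2]
opening: 0.0116
```

```bash
python3 -m pendant '[[[1,-2,0,0,0,0],[1,-2,0,0,0,0],[1,-2,0,0,0,0],[1,-2,0,0,0,0],[1,-2,60,0,0,0],[1,-2,120,0,0,0],[1,-2,140,0,0,0]]]' -1
python3 - <<'E'
from h import *
s,P=snap('top','t8.png')
cells(s,P,[(167,161),(217,158),(171,218),(215,219)])
s,P=snap('side','s8.png')
im=cv2.imread('pics/s8.png')[90:290,150:410];cv2.imwrite('pics/s8c.png',cv2.resize(im,None,fx=3,fy=3,interpolation=cv2.INTER_CUBIC))
E
```

```text
clock: 19.7
tool_pos: [0.5615, -0.0314, 0.1948]
orientation: [180.0, 0.4, -179.0]
force: [0.3, -0.2, -1.4]
opening: 0.076
cell (167, 161) [593.6 330.5  60.3  16.3  26.1]Traceback (most recent call last):
  File "<stdin>", line 3, in <module>
  File "h.py", line 23, in cells
    k,l,st,_=cv2.connectedComponentsWithStats(m.astype(np.uint8));j=1+np.argmax(st[1:,4])
                                                                      ~~~~~~~~~^^^^^^^^^^
    return _wrapfunc(a, 'argmax', axis=axis, out=out, **kwds)
    return bound(*args, **kwds)
ValueError: attempt to get argmax of an empty sequence
```

```bash
python3 - <<'E'
from h import *
im=cv2.imread('pics/t8.png')[90:250,110:380];a=cv2.resize(im,None,fx=2.9,fy=2.9,interpolation=cv2.INTER_CUBIC)
cv2.imwrite('pics/t8c.png',a)
E
```

```text
(no output)
```

View pics/t8c.png

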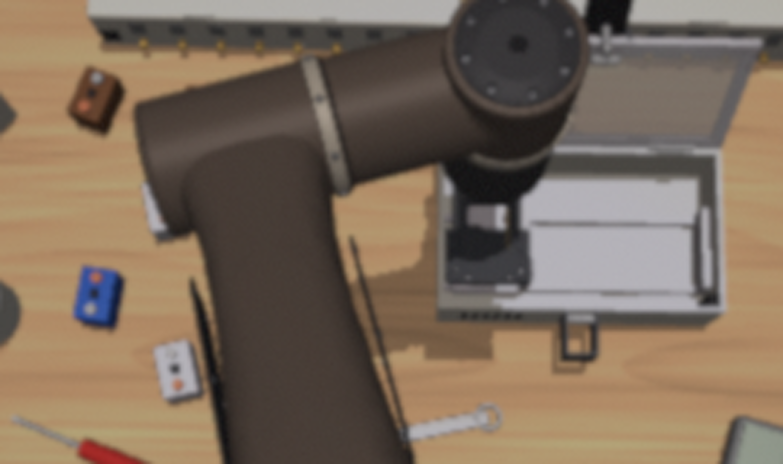

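The arm hides most of the cells from above, but the channel is clear and the plate is fully back. I'll locate the cells through the side camera instead.

```bash
cat >> h.py <<'E'
def find(cam='side'):
    s,P=snap(cam);c=s['pixels'].astype(int)
    X,Y,Z=P[...,0],P[...,1],P[...,2]
    m=(Z>.043)&(Z<.057)&(X>.33)&(X<.72)&(Y>.05)&(Y<.45)
    m=cv2.morphologyEx(m.astype(np.uint8),cv2.MORPH_CLOSE,np.ones((3,3)))
    k,l,st,_=cv2.connectedComponentsWithStats(m)
    for j in range(1,k):
        if st[j,4]<40:continue
        w=(l==j)&(Z>.043)&(Z<.057);mean=np.median(c[w],0)
        print(cam,st[j,4],rect(plane(s,w,.05)),'rgb',mean)
E
python3 - <<'E'
from h import *
find('side');find('top')
E
```

```text
side 73 [492.  381.6  62.   53.9 176.7] rgb [ 26.   55.5 112. ]
side 70 [596.7 312.9  67.8  49.4  15. ] rgb [127.5 120.  111.5]
side 87 [413.5 286.5  69.1  53.4  16.3] rgb [128.5 119.5 120. ]
side 88 [612.8 148.8  67.7  47.8  13.1] rgb [130.  121.5 114. ]
side 102 [411.8 146.3  69.9  46.2  37.7] rgb [85. 80. 81.]
top 79 [710.5 409.1  41.6  25.6  72.5] rgb [100.   66.   46.5]
top 64 [594.3 331.   58.9  14.9  24.4] rgb [168.5 158.5 159. ]
top 237 [496.3 384.9  60.7  40.8 173.6] rgb [ 56.  83. 145.]
top 239 [414.7 291.   60.3  40.2  14.6] rgb [170. 163. 167.]
```

```bash
python3 -m pendant '[[[17,60,0,0,0,6],[34,120,0,0,0,12],[52,182,-60,0,0,12],[52,182,-110,0,0,12],[52,182,-110,0,0,12]]]' -1
python3 -m pendant '[[[0,0,-40,0,0,0],[0,0,-79,0,0,0],[0,0,-79,0,0,0]]]'
```

```text
clock: 20.48
tool_pos: [0.6079, 0.1497, 0.0742]
orientation: [-179.9, -0.6, -167.0]
force: [-1.0, 0.3, 0.6]
opening: 0.0879
clock: 20.85
tool_pos: [0.61, 0.1486, -0.0003]
orientation: [-179.9, -0.3, -167.1]
force: [-0.2, 0.2, -0.1]
opening: 0.0879
```

```bash
python3 -m pendant '[[[2,2,5,0,0,0],[2,2,5,0,0,0],[2,2,5,0,0,0]]]'
python3 -m pendant '[[[0,0,0,0,0,0],[0,0,0,0,0,0],[0,0,0,0,0,0],[0,0,0,0,0,0],[0,0,0,0,0,0]]]' 1
python3 -m pendant '[[[0,0,60,0,0,0],[0,0,120,0,0,0],[0,0,160,0,0,0],[0,0,160,0,0,0]]]'
```

```text
clock: 21.22
tool_pos: [0.6146, 0.1527, 0.0081]
orientation: [180.0, 0.1, -167.0]
force: [0.2, 0.2, 0.0]
opening: 0.0874
clock: 21.85
tool_pos: [0.6141, 0.1524, 0.0064]
orientation: [180.0, 0.0, -167.0]
force: [1.8, 1.2, -0.2]
opening: 0.0598
clock: 22.35
tool_pos: [0.6152, 0.153, 0.1699]
orientation: [179.9, 0.3, -167.0]
force: [0.7, 0.1, -3.2]
opening: 0.0602
```

```bash
python3 -m pendant '[[[-40,-40,0,0,0,-6],[-50,-100,0,0,0,-12],[-50,-160,0,0,0,-12],[-50,-220,0,0,0,-12],[-50,-280,0,0,0,-12],[-50,-340,0,0,0,-12],[-50,-400,0,0,0,-12],[-50,-414,0,0,0,-12],[-50,-414,-40,0,0,-12],[-50,-414,-40,0,0,-12]]]'
python3 -m pendant '[[[0,0,0,0,0,0]]]'
```

```text
clock: 23.6
tool_pos: [0.5602, -0.2606, 0.1219]
orientation: [179.8, -0.5, -179.1]
force: [0.5, 0.4, -3.1]
opening: 0.0596
clock: 23.72
tool_pos: [0.5639, -0.2613, 0.1267]
orientation: [-180.0, -0.0, -179.0]
force: [-0.1, 0.4, -2.3]
opening: 0.0599
```

```bash
python3 -m pendant '[[[1,0,-50,0,0,0],[1,0,-90,0,0,0],[1,0,-98,0,0,0],[1,0,-104,0,0,0],[1,0,-110,0,0,0],[1,0,-112,0,0,0],[1,0,-112,0,0,0]]]'
```

```text
clock: 24.6
tool_pos: [0.5651, -0.2618, 0.0149]
orientation: [-180.0, 0.0, -179.0]
force: [-0.8, -0.2, -2.2]
opening: 0.0599
```

Seated without touching anything. I'll release, rise and go to cell 4.

```bash
python3 -m pendant '[[[0,0,0,0,0,0],[0,0,0,0,0,0],[0,0,0,0,0,0],[0,0,0,0,0,0],[0,0,60,0,0,0],[0,0,120,0,0,0],[0,0,155,0,0,0],[0,0,155,0,0,0]]]' -1
python3 - <<'E'
from h import *
find('side')
s,P=snap('top')
X,Y,Z=P[...,0],P[...,1],P[...,2]
m=(Z>.05)&(Z<.07)&(X>.52)&(X<.62)&(Y>-.30)&(Y<.0);print(m.sum(),rect(plane(s,m,.058)) if m.sum()>5 else 0)
E
```

```text
clock: 25.6
tool_pos: [0.5667, -0.2623, 0.1733]
orientation: [-179.9, 0.4, -179.0]
force: [-0.2, -1.0, -1.3]
opening: 0.0879
side 51 [700.7 282.8  65.5  39.1  47.6] rgb [78. 47. 23.]
side 74 [492.6 381.5  61.6  56.  172.6] rgb [ 28.   59.5 115.5]
side 69 [597.7 312.8  63.7  50.3  15.9] rgb [134. 125. 118.]
side 84 [412.9 288.2  68.9  49.5  15.6] rgb [137. 128. 130.]
side 100 [413.3 149.7  67.5  44.1  30.2] rgb [144.  136.5 130.5]
207 [ 560.4 -154.1  279.3   71.    95.9]
```

```bash
python3 -m pendant '[[[-10,60,0,0,0,10],[-30,120,0,0,0,20],[-50,180,0,0,0,30],[-75,240,0,0,0,30],[-100,300,0,0,0,30],[-125,350,0,0,0,30],[-150,400,-50,0,0,30],[-150,413,-100,0,0,30],[-150,413,-100,0,0,30],[-150,413,-100,0,0,30]]]'
python3 -m pendant '[[[0,0,0,0,0,0],[0,0,0,0,0,0]]]'
```

```text
clock: 26.95
tool_pos: [0.415, 0.151, 0.0696]
orientation: [-180.0, -0.1, -149.0]
force: [-0.2, -0.1, 0.0]
opening: 0.0877
clock: 27.2
tool_pos: [0.4156, 0.1512, 0.0705]
orientation: [180.0, 0.1, -149.1]
force: [-0.1, 0.0, -0.2]
opening: 0.0873
```

```bash
python3 -m pendant '[[[0,0,-40,0,0,1],[0,0,-64,0,0,1],[0,0,-64,0,0,1]]]'
python3 -m pendant '[[[0,0,0,0,0,0],[0,0,0,0,0,0],[0,0,0,0,0,0],[0,0,0,0,0,0],[0,0,0,0,0,0]]]' 1
python3 -m pendant '[[[0,0,60,0,0,0],[0,0,120,0,0,0],[0,0,165,0,0,0],[30,-40,165,0,0,0],[60,-90,165,0,0,-10],[90,-140,165,0,0,-20],[110,-190,165,0,0,-31],[130,-250,165,0,0,-31],[150,-310,165,0,0,-31],[150,-370,165,0,0,-31]]]'
python3 -m pendant '[[[0,0,0,0,0,0],[0,0,0,0,0,0]]]'
```

```text
clock: 27.58
tool_pos: [0.4142, 0.1502, 0.0047]
orientation: [-180.0, -0.1, -148.1]
force: [-0.1, -0.2, -0.4]
opening: 0.0878
clock: 28.2
tool_pos: [0.4156, 0.152, 0.0062]
orientation: [180.0, 0.1, -148.0]
force: [0.3, 0.9, 8.4]
opening: 0.0599
clock: 29.45
tool_pos: [0.5648, -0.2204, 0.1689]
orientation: [180.0, -0.1, -179.0]
force: [0.0, 0.9, -4.6]
opening: 0.0592
clock: 29.7
tool_pos: [0.5637, -0.2188, 0.1692]
orientation: [179.9, -0.1, -179.1]
force: [0.2, -0.2, -3.8]
opening: 0.0597
```

```bash
python3 -m pendant '[[[1,0,-60,0,0,0],[1,0,-110,0,0,0],[1,0,-135,0,0,0],[1,0,-142,0,0,0],[1,0,-148,0,0,0],[1,0,-153,0,0,0],[1,0,-154,0,0,0],[1,0,-154,0,0,0]]]'
```

```text
clock: 30.7
tool_pos: [0.5661, -0.2188, 0.0169]
orientation: [-180.0, 0.0, -179.0]
force: [0.1, 0.1, -4.5]
opening: 0.0597
```

```bash
python3 -m pendant '[[[0,0,-2,0,0,0],[0,0,-2,0,0,0]]]'
python3 -m pendant '[[[0,0,0,0,0,0],[0,0,0,0,0,0],[0,0,0,0,0,0],[0,0,0,0,0,0],[0,0,60,0,0,0],[0,0,120,0,0,0],[0,0,155,0,0,0],[-10,60,155,0,0,0],[-30,120,155,0,0,0],[-50,180,155,0,0,14]]]' -1
python3 - <<'E'
from h import *
s,P=snap('top')
cells(s,P,[(171,218)]);find('side')
X,Y,Z=P[...,0],P[...,1],P[...,2]
m=(Z>.05)&(Z<.07)&(X>.52)&(X<.61)&(Y>-.281)&(Y<-.17);print(m.sum(),rect(plane(s,m,.058)) if m.sum()>5 else 0)
E
```

```text
clock: 30.95
tool_pos: [0.5657, -0.2188, 0.0144]
orientation: [180.0, -0.0, -179.0]
force: [-0.5, 0.3, -3.3]
opening: 0.0598
clock: 32.2
tool_pos: [0.5156, -0.0387, 0.1695]
orientation: [180.0, 0.0, -168.1]
force: [0.9, 0.5, 0.3]
opening: 0.0877
cell (171, 218) [414.1 290.2  62.   41.4  14.6]
side 56 [698.8 283.8  65.5  39.9  58. ] rgb [74.5 45.  23. ]
side 70 [492.8 383.1  61.6  52.9 172.6] rgb [ 27.  56. 111.]
side 70 [596.5 314.1  68.1  47.1  15.9] rgb [127. 119. 111.]
side 85 [412.9 287.3  63.1  51.2  15.6] rgb [128. 120. 118.]
438 [ 565.7 -240.    84.    59.6   91.4]
```

```bash
python3 -m pendant '[[[-15,55,0,0,0,3],[-30,110,0,0,0,3],[-50,165,0,0,0,3],[-70,220,0,0,0,3],[-90,275,0,0,0,3],[-101,329,-40,0,0,3],[-101,329,-90,0,0,3],[-101,329,-100,0,0,3],[-101,329,-100,0,0,3],[-101,329,-100,0,0,3]]]'
python3 -m pendant '[[[0,0,0,0,0,0]]]'
```

```text
clock: 33.55
tool_pos: [0.4165, 0.2893, 0.0713]
orientation: [179.9, 0.1, -165.3]
force: [-0.4, -0.0, 0.6]
opening: 0.0874
clock: 33.67
tool_pos: [0.4162, 0.2893, 0.071]
orientation: [179.9, 0.1, -165.3]
force: [0.3, 0.1, 0.6]
opening: 0.0876
```

```bash
python3 -m pendant '[[[-2,1,-40,0,0,0],[-2,1,-64,0,0,0],[-2,1,-64,0,0,0],[-2,1,-64,0,0,0]]]'
python3 -m pendant '[[[0,0,0,0,0,0],[0,0,0,0,0,0],[0,0,0,0,0,0],[0,0,0,0,0,0],[0,0,0,0,0,0]]]' 1
python3 -m pendant '[[[0,0,60,0,0,0],[0,0,120,0,0,0],[0,0,165,0,0,0],[20,-50,165,0,0,0],[40,-100,165,0,0,0],[60,-150,165,0,0,0],[80,-200,165,0,0,-10],[100,-250,165,0,0,-14],[120,-300,165,0,0,-14],[140,-350,165,0,0,-14]]]'
python3 -m pendant '[[[5,-55,0,0,0,0],[11,-114,0,0,0,0],[11,-114,0,0,0,0],[11,-114,0,0,0,0]]]'
```

```text
clock: 34.17
tool_pos: [0.414, 0.2905, 0.0067]
orientation: [179.9, 0.1, -165.3]
force: [0.4, -0.0, -0.0]
opening: 0.0876
clock: 34.8
tool_pos: [0.4138, 0.2904, 0.0059]
orientation: [180.0, 0.1, -165.3]
force: [0.5, 0.3, 5.6]
opening: 0.0596
clock: 36.05
tool_pos: [0.5524, -0.0617, 0.1691]
orientation: [180.0, -0.2, -179.3]
force: [1.0, 1.1, -4.0]
opening: 0.0594
clock: 36.55
tool_pos: [0.5631, -0.1742, 0.1689]
orientation: [180.0, -0.2, -179.4]
force: [-0.2, 0.7, -4.7]
opening: 0.0599
```

```bash
python3 -m pendant '[[[1,0,-60,0,0,0],[1,0,-110,0,0,0],[1,0,-135,0,0,0],[1,0,-142,0,0,0],[1,0,-148,0,0,0],[1,0,-153,0,0,0],[1,0,-155,0,0,0],[1,0,-155,0,0,0]]]'
python3 -m pendant '[[[0,0,0,0,0,0],[0,0,0,0,0,0],[0,0,0,0,0,0],[0,0,0,0,0,0],[0,0,60,0,0,0],[0,0,120,0,0,0],[0,0,155,0,0,0],[0,60,155,0,0,0],[-5,120,155,0,0,0],[-5,180,155,0,0,14]]]' -1
python3 -m pendant '[[[5,55,0,0,0,0],[10,110,0,0,0,0],[20,165,0,0,0,4],[30,220,0,0,0,4],[30,220,0,0,0,4],[30,220,0,0,0,4]]]'
python3 - <<'E'
from h import *
s,P=snap('top')
find('side');find('top')
X,Y,Z=P[...,0],P[...,1],P[...,2]
m=(Z>.05)&(Z<.07)&(X>.52)&(X<.61)&(Y>-.281)&(Y<-.13);print(m.sum(),rect(plane(s,m,.058)) if m.sum()>5 else 0)
E
```

```text
clock: 37.55
tool_pos: [0.5655, -0.1742, 0.0158]
orientation: [-180.0, 0.0, -179.3]
force: [0.6, 0.3, -4.1]
opening: 0.06
clock: 38.8
tool_pos: [0.5598, 0.0073, 0.1708]
orientation: [180.0, 0.0, -168.4]
force: [1.5, -0.4, -1.2]
opening: 0.0874
clock: 39.55
tool_pos: [0.5899, 0.2258, 0.17]
orientation: [-180.0, -0.1, -164.5]
force: [-0.5, -0.1, -0.1]
opening: 0.0878
side 52 [700.4 282.4  66.4  39.1  47.6] rgb [69.  39.5 21. ]
side 70 [493.4 382.2  60.2  54.7 171.9] rgb [16.5 40.  76.5]
side 71 [596.9 315.2  69.2  50.9   8.5] rgb [120.5 113.  110.5]
top 227 [599.5 315.7  61.8  39.9  14.4] rgb [171. 162. 164.]
top 110 [508.9 373.8  59.   30.1  35.1] rgb [ 48.5  69.  112. ]
681 [ 564.6 -217.3  129.3   61.6   89.7]
```

```bash
python3 -m pendant '[[[5,50,0,0,0,-1],[9,90,-50,0,0,-1],[9,90,-100,0,0,-1],[9,90,-100,0,0,-1],[9,90,-100,0,0,-1],[9,90,-100,0,0,-1]]]'
python3 -m pendant '[[[0,0,-40,0,0,0],[0,0,-64,0,0,0],[0,0,-64,0,0,0],[0,0,-64,0,0,0]]]'
```

```text
clock: 40.45
tool_pos: [0.6009, 0.3162, 0.0735]
orientation: [179.9, 0.2, -165.6]
force: [-0.3, -0.2, -0.4]
opening: 0.0877
clock: 40.95
tool_pos: [0.6005, 0.3165, 0.0086]
orientation: [179.9, 0.2, -165.5]
force: [0.2, 0.6, 0.2]
opening: 0.0877
```

```bash
python3 -m pendant '[[[0,0,-2,0,0,0],[0,0,-2,0,0,0],[0,0,-2,0,0,0],[0,0,-2,0,0,0],[0,0,-2,0,0,0]]]' 1
python3 -m pendant '[[[0,0,60,0,0,0],[0,0,120,0,0,0],[0,0,165,0,0,0],[-10,-50,165,0,0,0],[-20,-100,165,0,0,0],[-30,-150,165,0,0,-10],[-36,-200,165,0,0,-14],[-36,-250,165,0,0,-14],[-36,-300,165,0,0,-14],[-36,-350,165,0,0,-14]]]'
python3 -m pendant '[[[0,-50,0,0,0,0],[0,-94,0,0,0,0],[0,-94,0,0,0,0],[0,-94,0,0,0,0]]]'
```

```text
clock: 41.58
tool_pos: [0.5997, 0.3162, 0.0049]
orientation: [180.0, 0.1, -165.5]
force: [0.5, 0.2, 3.6]
opening: 0.0594
clock: 42.82
tool_pos: [0.5621, -0.0357, 0.1686]
orientation: [180.0, -0.1, -179.5]
force: [0.8, 0.3, -2.8]
opening: 0.0599
clock: 43.32
tool_pos: [0.5625, -0.1281, 0.1686]
orientation: [180.0, -0.1, -179.6]
force: [1.0, 0.7, -2.0]
opening: 0.0596
```

```bash
python3 -m pendant '[[[1,0,-60,0,0,0],[1,0,-110,0,0,0],[1,0,-135,0,0,0],[1,0,-142,0,0,0],[1,0,-148,0,0,0],[1,0,-153,0,0,0],[1,0,-155,0,0,0],[1,0,-155,0,0,0]]]'
python3 -m pendant '[[[0,0,0,0,0,0],[0,0,0,0,0,0],[0,0,0,0,0,0],[0,0,0,0,0,0],[0,0,60,0,0,0],[0,0,120,0,0,0],[0,0,155,0,0,0],[0,60,155,0,0,0],[-5,120,155,0,0,0],[-5,120,155,0,0,0]]]' -1
python3 - <<'E'
from h import *
s,P=snap('side','s9.png')
im=cv2.imread('pics/s9.png')[100:270,190:390];cv2.imwrite('pics/s9c.png',cv2.resize(im,None,fx=4,fy=3.5,interpolation=cv2.INTER_CUBIC))
E
```

```text
clock: 44.32
tool_pos: [0.5645, -0.1282, 0.0148]
orientation: [180.0, 0.0, -179.5]
force: [0.7, 0.8, -2.4]
opening: 0.0596
clock: 45.58
tool_pos: [0.5592, -0.0048, 0.1698]
orientation: [180.0, 0.0, -179.3]
force: [-0.2, -0.6, 0.3]
opening: 0.0876
```

View pics/s9c.png

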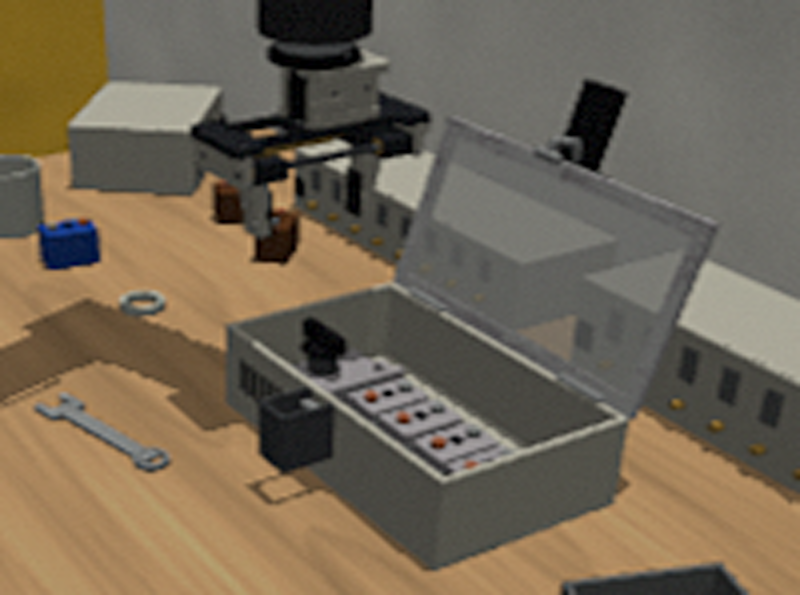

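All four cells stand in the row, at crop (370,395) to (470,465), with the knob at (322,340). Next I'll grip the knob and slide the plate.

```bash
python3 -m pendant '[[[2,-26,-50,0,0,0],[2,-26,-90,0,0,0],[2,-26,-110,0,0,0],[2,-26,-119,0,0,0],[2,-26,-119,0,0,0]]]' -0.364
python3 -m pendant '[[[0,0,0,0,0,0],[0,0,0,0,0,0],[0,0,0,0,0,0],[0,0,0,0,0,0],[0,0,0,0,0,0],[0,0,0,0,0,0],[0,0,0,0,0,0]]]' 1
python3 -m pendant '[[[0,-7,0,0,0,0],[0,-14,0,0,0,0],[0,-20,0,0,0,0],[0,-25,0,0,0,0],[0,-28,0,0,0,0],[0,-28,0,0,0,0]]]'
```

```text
clock: 46.25
tool_pos: [0.5612, -0.0348, 0.0502]
orientation: [-180.0, -0.0, -179.6]
force: [-0.5, 0.7, 0.2]
opening: 0.0599
clock: 47.12
tool_pos: [0.5614, -0.0341, 0.0504]
orientation: [180.0, 0.0, -179.5]
force: [0.6, 0.9, 0.4]
opening: 0.0115
clock: 47.88
tool_pos: [0.5618, -0.062, 0.0505]
orientation: [180.0, 0.1, -179.6]
force: [1.3, 5.1, -0.1]
opening: 0.0116
```

```bash
python3 -m pendant '[[[0,-2,0,0,0,0],[0,-3,0,0,0,0],[0,-3,0,0,0,0]]]'; python3 -m pendant '[[[0,-1,0,0,0,0],[0,-2,0,0,0,0],[0,-2,0,0,0,0]]]'
```

```text
clock: 48.25
tool_pos: [0.5617, -0.0643, 0.0504]
orientation: [179.9, 0.1, -179.5]
force: [-0.2, 9.2, 1.3]
opening: 0.0118
clock: 48.62
tool_pos: [0.5618, -0.0662, 0.0504]
orientation: [179.9, 0.1, -179.6]
force: [0.3, 10.1, 1.1]
opening: 0.0118
```

```bash
python3 -m pendant '[[[0,-1,0,0,0,0],[0,-2,0,0,0,0],[0,-2,0,0,0,0]]]'; python3 -m pendant '[[[0,-1,0,0,0,0],[0,-2,0,0,0,0],[0,-2,0,0,0,0]]]'
```

```text
clock: 49.0
tool_pos: [0.5618, -0.0665, 0.0504]
orientation: [179.8, 0.1, -179.6]
force: [-1.5, 19.8, 2.3]
opening: 0.0111
clock: 49.38
tool_pos: [0.5619, -0.0667, 0.0504]
orientation: [179.7, 0.1, -179.6]
force: [-4.5, 29.1, 5.3]
opening: 0.0117
```

```bash
python3 -m pendant '[[[0,1,0,0,0,-5],[-1,1,0,0,0,-15],[-1,1,0,0,0,-25],[-2,1,0,0,0,-35],[-2,2,0,0,0,-45],[-3,2,0,0,0,-55],[-3,2,0,0,0,-65],[-3,3,0,0,0,-75],[-3,3,0,0,0,-82],[-3,3,0,0,0,-82]]]'
python3 -m pendant '[[[0,0,0,0,0,0],[0,0,0,0,0,0]]]'
python3 - <<'E'
from h import *
o=get_obs();print(o['moment'],o['force'])
E
```

```text
clock: 50.62
tool_pos: [0.5585, -0.0639, 0.0504]
orientation: [179.9, -0.3, 98.4]
force: [-5.5, 28.4, 5.8]
opening: 0.0118
clock: 50.88
tool_pos: [0.5584, -0.0639, 0.0504]
orientation: [179.9, -0.3, 98.5]
force: [-5.1, 28.2, 6.0]
opening: 0.0119
[10.67595978  1.79380563  0.41016316] [-5.06451848 28.20679544  5.99581898]
```

```bash
python3 -m pendant '[[[0,2,0,0,0,0],[0,2,0,0,0,0]]]'
python3 -m pendant '[[[0,0,0,0,0,0],[0,0,0,0,0,0],[0,0,0,0,0,0],[0,0,60,0,0,0],[0,0,120,0,0,0],[0,0,200,0,0,0],[0,0,240,0,0,0],[-30,60,240,0,0,0],[-60,120,240,0,0,0],[-60,180,240,0,0,0]]]' -0.364
python3 - <<'E'
from h import *
s,P=snap('top','t10.png');im=cv2.imread('pics/t10.png')[110:215,250:370];cv2.imwrite('pics/t10c.png',cv2.resize(im,None,fx=5,fy=5,interpolation=cv2.INTER_CUBIC))
X,Y,Z=P[...,0],P[...,1],P[...,2]
m=(Z>.05)&(Z<.07)&(X>.53)&(X<.60)&(Y>-.281)&(Y<-.05);print(m.sum(),rect(plane(s,m,.058)))
m=zone(290,174,30,15)&(Z>.076)&(Z<.1)&(X>.5)&(X<.62);print('knob',m.sum(),rect(plane(s,m,.086)))
E
```

```text
clock: 51.12
tool_pos: [0.5584, -0.0637, 0.0504]
orientation: [179.9, -0.2, 98.5]
force: [-2.8, 18.1, 4.0]
opening: 0.0113
clock: 52.38
tool_pos: [0.4971, 0.1084, 0.2912]
orientation: [179.9, -0.0, 98.4]
force: [1.2, -0.0, -0.1]
opening: 0.0598
1016 [ 565.6 -167.5  230.    69.4   91.4]
knob 98 [553.8 -33.8  97.2  78.9   0.6]
```

View pics/t10c.png

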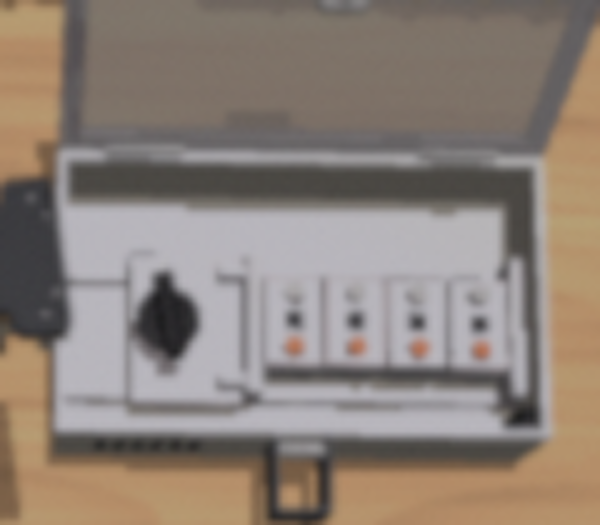

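The row is tight: cells from crop x 262 to 507 between plate and end plate, no gaps visible, knob across the channel (locked). Now closing the lid from behind, 80 mm off its middle.

```bash
python3 -m pendant '[[[0,0,50,0,0,10],[60,0,50,0,0,20],[120,0,50,0,0,40],[180,0,50,0,0,60],[240,0,50,0,0,82],[268,0,50,0,0,82],[268,0,50,0,0,82],[268,0,50,0,0,82],[268,0,50,0,0,82],[268,0,50,0,0,82]]]' 1
python3 - <<'E'
import numpy as np
from h import *
o=get_obs();print(o['tool_pos'],o['orientation'])
for t in np.arange(1.9,-.01,-.1):
    print(round(t,1),round(666-165*np.cos(t)+8*np.sin(t)+21),round(94+165*np.sin(t)+8*np.cos(t)-22))
s,P=snap('side')
for a in(-230,-68):
    m=(abs(P[...,1]-a/1000)<.008)&(P[...,2]>.11)&(P[...,0]>.6)&(P[...,0]<.76)&(P[...,2]<.29)
    q=P[m]*1000;print(len(q),q[np.argmax(q[:,2])].round())
s,P=snap('top');Z=P[60:125,290:425,2];print('psu top',np.nanpercentile(Z,[50,90]),np.nanpercentile(P[60:125,130:280,2],[50,90]))
E
```

```text
clock: 53.68
tool_pos: [0.7665, 0.1077, 0.3402]
orientation: [-180.0, -0.0, -179.7]
force: [0.2, 0.0, -0.3]
opening: 0.0005
[0.76653879 0.10767452 0.34021549] [-1.79988839e+02 -1.90516887e-02 -1.79740290e+02]
1.9 748 226
1.8 732 231
1.7 716 235
1.6 700 237
1.5 683 237
1.4 667 236
1.3 651 233
1.2 635 229
1.1 619 223
1.0 605 215
0.9 591 206
0.8 578 196
0.7 566 184
0.6 555 172
0.5 546 158
0.4 538 144
0.3 532 128
0.2 527 113
0.1 524 96
-0.0 522 80
211 [ 718. -227.  271.]
158 [716. -63. 271.]
psu top [0.10994168 0.25330818] [0.09190417 0.78564097]
```

```bash
python3 -m pendant '[[[3,-60,0,0,0,0],[3,-120,0,0,0,0],[3,-176,0,0,0,0],[3,-176,-60,0,0,0],[3,-176,-112,0,0,0],[3,-176,-112,0,0,0],[-20,-176,-112,0,0,0],[-35,-176,-110,0,0,0],[-51,-176,-106,0,0,0],[-67,-176,-104,0,0,0]]]'
python3 -m pendant '[[[-17,0,0,0,0,0],[-33,0,-1,0,0,0],[-49,0,-4,0,0,0],[-65,0,-8,0,0,0],[-81,0,-14,0,0,0],[-95,0,-22,0,0,0],[-109,0,-31,0,0,0],[-122,0,-41,0,0,0],[-134,0,-53,0,0,0],[-134,0,-53,0,0,0]]]'
python3 - <<'E'
from h import *
s,P=snap('side','s11.png')
im=cv2.imread('pics/s11.png')[90:270,170:390];cv2.imwrite('pics/s11c.png',cv2.resize(im,None,fx=3.6,fy=3.3,interpolation=cv2.INTER_CUBIC))
E
```

```text
clock: 55.02
tool_pos: [0.7017, -0.0681, 0.2405]
orientation: [-179.9, 0.4, -179.5]
force: [4.9, -0.8, 0.3]
opening: 0.0003
clock: 56.28
tool_pos: [0.566, -0.0677, 0.1856]
orientation: [180.0, 0.1, -179.5]
force: [-0.0, 0.2, 0.7]
opening: 0.0004
```

View pics/s11c.png

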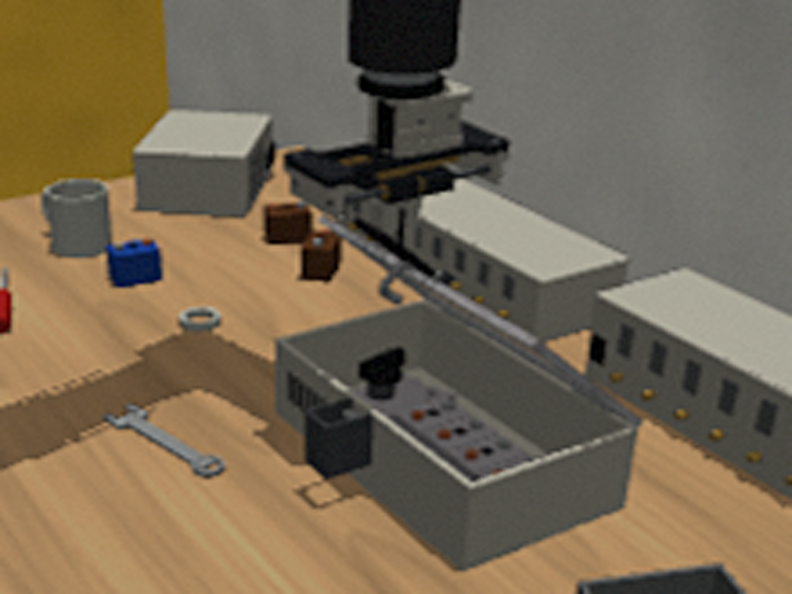

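The lid is following down, about 0.7 rad now. I'll continue the arc and press.

```bash
python3 -m pendant '[[[-11,0,-12,0,0,0],[-20,0,-26,0,0,0],[-28,0,-40,0,0,0],[-34,0,-56,0,0,0],[-39,0,-71,0,0,0],[-42,0,-88,0,0,0],[-44,0,-98,0,0,0],[-44,0,-102,0,0,0],[-44,0,-102,0,0,0]]]'
python3 -m pendant '[[[0,0,-2,0,0,0],[0,0,-3,0,0,0],[0,0,-3,0,0,0]]]'
```

```text
clock: 57.45
tool_pos: [0.5214, -0.0679, 0.081]
orientation: [180.0, -0.1, -179.5]
force: [-1.1, 0.9, 0.3]
opening: 0.0007
clock: 57.82
tool_pos: [0.5215, -0.0679, 0.0783]
orientation: [180.0, -0.0, -179.5]
force: [0.0, 0.2, -0.2]
opening: 0.0005
```

```bash
python3 -m pendant '[[[0,0,-1,0,0,0],[0,0,-2,0,0,0],[0,0,-2,0,0,0]]]'; python3 -m pendant '[[[0,0,-1,0,0,0],[0,0,-2,0,0,0],[0,0,-2,0,0,0]]]'
python3 - <<'E'
from h import *
s,P=snap('side')
for y in (-230,-200):
    m=(abs(P[...,1]-y/1000)<.01)&(P[...,2]>.08)&(P[...,0]>.46)&(P[...,0]<.7)&(P[...,2]<.15)
    q=P[m]*1000;f=np.polyfit(q[:,0],q[:,2],1);print(len(q),f,np.polyval(f,[490,660]))
E
```

```text
clock: 58.2
tool_pos: [0.5216, -0.068, 0.0771]
orientation: [-180.0, 0.0, -179.5]
force: [-2.7, 1.1, 7.9]
opening: 0.0006
clock: 58.58
tool_pos: [0.5217, -0.068, 0.0769]
orientation: [-180.0, 0.1, -179.5]
force: [-9.8, 3.9, 25.8]
opening: 0.0003
230 [2.46189586e-02 8.55961348e+01] [ 97.65942452 101.84464749]
208 [2.25626547e-02 8.69462818e+01] [ 98.00198258 101.83763388]
```

```bash
python3 -m pendant '[[[0,0,30,0,0,0],[0,0,90,0,0,0],[0,0,150,0,0,0],[-40,60,170,0,0,0],[-60,120,170,0,0,0],[-60,180,170,0,0,0],[-60,240,170,0,0,0],[-60,280,170,0,0,0],[-60,280,170,0,0,0],[-60,280,170,0,0,0]]]'
python3 - <<'E'
from h import *
s,P=snap('side','s12.png')
for y in (-230,-80):
    m=(abs(P[...,1]-y/1000)<.01)&(P[...,2]>.09)&(P[...,0]>.49)&(P[...,0]<.66)&(P[...,2]<.15)
    q=P[m]*1000;f=np.polyfit(q[:,0],q[:,2],1);print('lid slope deg',np.degrees(np.arctan(f[0])),np.polyval(f,[490,660]))
s2,P2=snap('top','t12.png')
m=zone(311,212,14,15)&(P2[...,2]>.08)&(P2[...,2]<.14);q=P2[m]*1000
w=q[(q[:,0]<460)];f=np.polyfit(w[:,0],w[:,2],1);print('paddle',len(w),f,np.polyval(f,[410,460]),rect(plane(s2,m,.108)))
a=cv2.resize(cv2.imread('pics/s12.png')[120:280,100:400],None,fx=2.6,fy=2.6,interpolation=cv2.INTER_CUBIC)
cv2.imwrite('pics/s12c.png',a)
E
```

```text
clock: 59.88
tool_pos: [0.4614, 0.2119, 0.2441]
orientation: [-180.0, -0.0, -179.5]
force: [-1.0, 0.3, -1.0]
opening: 0.0003
lid slope deg 0.046605375943577096 [100.29297135 100.43125231]
lid slope deg 0.1638304108072693 [100.25581861 100.74191455]
paddle 258 [1.29282792e-02 1.03001416e+02] [108.3020101  108.94842406] [ 4.423e+02 -1.605e+02  7.570e+01  6.480e+01  2.000e-01]
```

View pics/s12c.png

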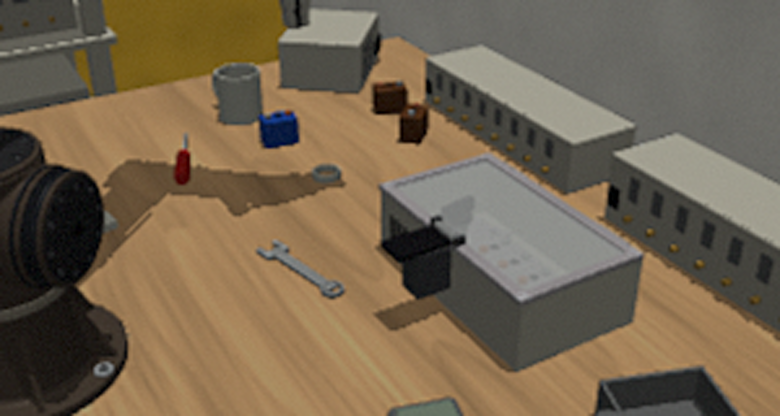

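The lid is flat (z 100 across, slope under 0.2°), the paddle is down, and the row shows through the lid. Handing in.

```bash
python3 -c "
from plant import *
print(close_job())"
```

```text
the job is handed in; nothing more can be done
None
```

I finished the job and handed it in at about 60 s. All four grey cells stand in the channel, pushed up against the fixed end plate. The plate is locked and the lid is shut.

**What I did**
- **Lid open:** I lifted the paddle and it slipped out of the gripper at about 1.14 rad of lid opening. I pushed the lid the rest of the way to 1.85 rad with closed fingers.
- **Knob and plate:** I turned the knob 82° to free it, then drew the plate back 124 mm to its stop.
- **Cells:** I placed the four cells one by one.
- **Clamping:** I slid the plate up until it stopped against the row (about 29 N), then turned the knob 82° to lock it.
- **Lid shut:** I pressed the lid home with about 26 N.

**Last checks**
- **Row:** The top picture taken before closing shows no gaps, and the plate stopped within about 1 mm of where four cells should put it.
- **Lid and paddle:** The lid lies flat, with its top at 100 mm and a slope under 0.2°. The paddle is down.
- **Latch:** I did not pull-test it. That it latched is inferred from the 26 N press and the flat lid.
- **Other objects:** The tape, spanner, screwdriver, mug and blue and brown look-alikes showed no visible change in the final side picture. I did not measure their positions again.

**One disagreement:** The fingertips were really about 22 mm higher than the reported tool position. My first grip on the paddle closed on air because of this, and I corrected for it afterwards.

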